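# Load the ink-jar mixer and set its press-and-turn selector to run

### The job

Stand the tall jar upright in the round tray of the jar mixer and let go of it. Then set the mixer running: push its big selector knob down against the spring, turn it clockwise out of the off position and on round (more than a quarter turn) until it finds the run notch, where it springs fully up again, and let go. Leave the two squat jars where they stand.

Things in the scene. Friction and masses are not known exactly. Their poses are not given: they have to be found in the camera images.
- tall_jar: closed glass jar with a dark metal screw lid, 62 mm in diameter, 120 mm tall, about 0.4 kg, the only tall one of three such jars; origin: centre of its underside, z up
- squat_jar_a: squat glass jar with the same lid, 62 mm in diameter, 70 mm tall, to be left alone; origin: centre of its underside
- squat_jar_b: squat glass jar with the same lid, 68 mm in diameter, 62 mm tall, to be left alone; origin: centre of its underside
- mixer: the jar mixer, a low grey box fixed to the table, 190 mm (its x) by 300 mm (its y), casing top 70 mm above the table; origin: centre of its underside; its front with the black strip faces -x. Round tray on top at its y = -85 mm, selector knob on top at its y = +85 mm
- tray (a point): centre of the floor of the round black tray, 78 mm above the table; the tray is 82 mm wide inside with a rim 6 mm high
- knob_grip (a point): on the knob's vertical axis, in its grip bar, 15 mm below the bar's top; moves and turns with the knob; its -x axis runs along the bar to the rounded nose (white line on top). Bar: 20 mm thick, 74 mm long (40 to the nose, 34 to the tail), 37 mm high, on a round skirt of 34 mm radius; with the knob up it spans 94 to 131 mm above the table. Pinch it across its thickness
- knob_press (a joint): how far the knob is pushed down: 0 fully up, 0.010 m fully down; the spring pushes back with 7 N at the top, 12 N at the bottom. It must be down over 6 mm to leave off; from off to the run notch, and beyond it, it cannot rise above 6 mm down even when let go. Only in the notch does it come fully up
- knob_turn (a joint): turn of the knob, clockwise from above, rad; 0 to 0.25 is off (at 0 the nose points to the mixer's -x); it can turn to 3.2. The run notch lies somewhere from 1.85 to 2.75, differs from machine to machine, has about 0.11 rad of play either way and cannot be seen: it is felt when the knob is eased and rises in it
Not all that is in view belongs to the job. Leave any red look-alike of the tall_jar alone.

How it is judged (in metres and radians):
On the way, in this order (a step that is already met when the one before it is completed fails the run):
1. the tall jar stands upright in the tray, let go (horizontal distance between tall_jar and tray below 0.014 m and z of tall_jar in the frame of tray between -0.004 and 0.004 m and angle between tall_jar's own z axis and vertical below 0.08 rad and contact force between the fingers and tall_jar below 0.1 N), for 0.2 s.
2. the knob is pushed down (value of joint knob_press above 0.0055 m), for 0.05 s.
3. the knob, still held down by hand or by its track, is turned clockwise more than a quarter turn (value of joint knob_turn above 1.6 rad and value of joint knob_press above 0.003 m), for 0.05 s.
At the end, for the whole second after the job is handed in: the tall jar stands upright (within 0.08 rad) and still on the tray's floor, its axis within 14 mm of the tray's centre; the knob is turned more than 1.6 rad and has sprung up to less than 2.5 mm down, which it can do only in the run notch (horizontal distance between tall_jar and tray below 0.014 m and z of tall_jar in the frame of tray between -0.004 and 0.004 m and angle between tall_jar's own z axis and vertical below 0.08 rad and linear speed of tall_jar below 0.02 m/s and value of joint knob_turn above 1.6 rad and value of joint knob_press below 0.0025 m); the robot touches nothing.
It fails at once if a squat jar is shifted more than 30 mm or tipped over (distance of any of squat_jar_a, squat_jar_b from where it was at the start of the episode above 0.03 m or angle between any of squat_jar_a, squat_jar_b's own z axis and vertical above 0.5 rad).
It also fails if it takes over 72 s, if anything falls off the work surface, if the arm or the gripper's body presses on something with over 40 N, if the wrist force passes 120 N, or if a joint passes its speed limit or range.

### The arm

A 6-joint arm with a two-finger parallel gripper is mounted at the origin on the work surface. World frame = base frame: x ahead of the robot, y to its left, z up, the work surface at z = 0. Lengths are in mm, angles in rad, forces in N, time in s.
With the tool pointing down it reaches from about 350 to 875 mm from the base axis. Payload 4.2 kg.
Tool frame: the origin (TCP) lies at the very end of the fingers, on their centre line; the grasp point (between the pads) lies 19 mm behind it; z points along the fingers, y is the line along which they close (so a half turn about z gives the same grasp; the last joint's range is limited). The gripper opens to 85 mm and grips with 20 to 120 N. Pads are 22 mm wide; open, the fingers measure 114 mm over their backs; the gripper's body (76 mm by 85 mm) begins 54 mm behind the grasp point. The pads swing forward as they close: fully open they stand 13 mm farther back than shut.
Start: joints at [-0.97, 0.385, 0.008, 0, -1.194, -0.259], TCP at [209.504, -588.818, 231.312] pointing down, gripper open.
Joint ranges: [-3.14, 3.14], [-1.21, 2.06], [-1.07, 1.41], [-3.16, 2.05], [-2.99, -0.16], [-3.1, 3.1]. Speed limits (rad/s): [2.79, 2.79, 3.14, 3.14, 3.14, 3.14].

### API

Orientations are given as a unit quaternion [x, y, z, w].
In Python, from bench import read_state, get_image, get_calibration, job_done gives the robot as it stands.
- The arm moves only by the shell command python3 -m creep 'ROWS'. ROWS is a JSON object of lists of equal length, an entry for each row: "translation": the shift along the world's x, y, z in cm, a list of three; "delta_rot": the turn, a rotation vector about the world's x, y, z in degrees, a list of three; "hand": the finger opening in cm, from 0 to 8.54. A call has 1 to 8 rows; each row is the pose to reach, as a shift and turn from the pose commanded when the call began; what a row does not reach only later rows make up. A row lasts 1/8 s, in which the tool goes at most 62.5 mm and 10.7 degrees, less where a joint would pass 70% of its speed; a pose out of reach is approached as far as the arm can. A call with a gripper value outside its range is refused whole. The fingers move at their own pace and stop on an object; the grip force is fixed at half the most. Time passes only in rows, so rows that repeat a pose let the fingers close. It gives the time, the measured TCP pose, the force, the opening and the grip force at its end, in the units of the state.
- read_state(): the state, without advancing time (a new reading comes with each control period).
- get_image(name): name is "scene" or "top"; returns (picture, depth): 420x560x3 uint8, red, green, blue; 420x560 float32, mm along the optical axis (not along the pixel's ray), 0 where there is no reading.
- get_calibration(name): a dict with "intrinsics" (3x3 intrinsics, pixels), "xyz" and "attitude" of the camera in the world. Camera axes: x right, y down, z forward; pixel columns grow to the right and rows downward; lengths in mm; the calibration is good to about 2 mm. A picture is of the moment at which its call begins. get_calibration takes no time and is no camera call.
- job_done(): hands the job in; it is judged then, once.
The state is a dict: "clock": time; "joints": joint angles; "joint_vel": joint speeds; "joint_efforts": joint torques, N m; "position": TCP position; "ee_rot": TCP orientation; "contact_force": force on the tool from outside, world axes, zero at the start; "wrist_torque": the same for the moment, N m; "gripper_width": finger opening in mm; "grasp_force": force on a finger pad.
Only numpy, scipy, OpenCV 4.12 (cv2) and the standard library are available. Lean on these libraries where they do the work, as an engineer would, in place of code of your own. Each camera call takes 0.05 s, during which the arm holds its last target. There are 200 camera calls.

## Working session

There is one attempt and no reset: what is moved stays moved. The work goes in short steps, Python scripts to look and compute and a shell command to move; the robot and the scene stay as the last step left them, time stands still between calls to the robot, and variables do not carry over. Pictures are saved under pics/ and viewed, at most 10 in all, crops included, and the job is handed in when it is done.

```bash
ls; mkdir -p pics; cat > h.py <<'E'
import numpy as np,cv2
from bench import *
from scipy.spatial.transform import Rotation as R
def cal(n):
    c=get_calibration(n);a=np.array(c["attitude"],float)
    Rm=a if a.shape==(3,3) else R.from_quat(a).as_matrix()
    return np.array(c["intrinsics"]),np.array(c["xyz"],float),Rm
def world(n,u,v,d):
    K,t,Rm=cal(n);u,v,d=map(np.asarray,(u,v,d))
    p=np.stack([(u-K[0,2])/K[0,0]*d,(v-K[1,2])/K[1,1]*d,d],-1)
    return p@Rm.T+t
def cloud(n,dep):
    v,u=np.mgrid[:420,:560];return world(n,u,v,dep)
E
python3 - <<'E'
from h import *
for n in("scene","top"):
    im,d=get_image(n);np.savez(f"{n}0.npz",im=im,d=d);cv2.imwrite(f"pics/{n}0.png",im[...,::-1]);print(get_calibration(n),(d==0).mean())
print(read_state())
E
```

```text
pics
{'intrinsics': array([[501.42604465,   0.        , 281.06486808],
       [  0.        , 501.42604465, 209.41196908],
       [  0.        ,   0.        ,   1.        ]]), 'xyz': array([1182.39597709,  378.84763648,  762.17170495]), 'attitude': array([ 0.38640173,  0.81775152, -0.38008559, -0.19367785])} 0.004332482993197279
{'intrinsics': array([[518.92222141,   0.        , 279.17924312],
       [  0.        , 518.92222141, 213.4195478 ],
       [  0.        ,   0.        ,   1.        ]]), 'xyz': array([ 322.83770718,  -78.973745  , 1428.55708957]), 'attitude': array([-0.6987963 ,  0.71130786, -0.05656488,  0.05025206])} 0.004102891156462585
{'clock': 0.1, 'joints': array([-9.70400132e-01,  3.85457629e-01,  6.78203082e-03, -4.43612622e-04,
       -1.19404005e+00, -2.58611239e-01]), 'joint_vel': array([-0.00144362, -0.00093694,  0.00525864,  0.00196143, -0.00126341,
        0.00025553]), 'joint_efforts': array([-2.25145341e-04, -3.93319380e+01,  1.88928241e+01,  4.19795349e+00,
       -2.61390458e-03,  2.54421337e-06]), 'position': array([ 209.32782452, -588.3434339 ,  230.35066451]), 'ee_rot': array([-1.69981202e-01,  9.85446816e-01,  9.58350269e-04, -2.12176261e-04]), 'contact_force': array([ 0.30939135, -0.75576031, -0.4283188 ]), 'wrist_torque': array([ 0.01575668,  0.03650421, -0.06081436]), 'grasp_force': 0.0, 'gripper_width': 85.37040719419977}
```

View pics/scene0.png

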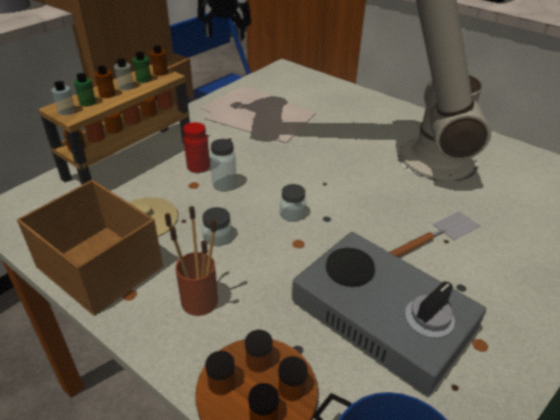

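View pics/top0.png

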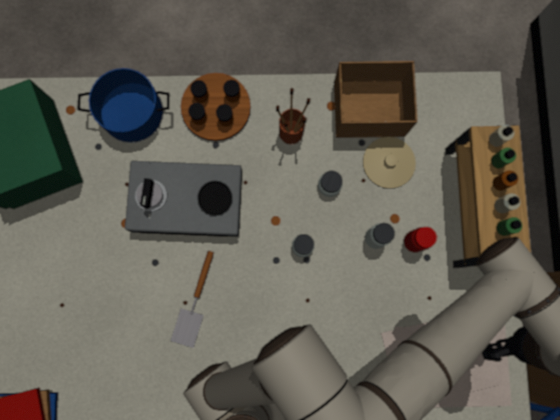

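Scene view: dark-lidded jars at (222,163) tall, (292,202) and (216,225) squat, plus a red look-alike at (197,148). In the top view these are (381,234), (303,244), (331,183) and red (421,239). The tall clear jar beside the red one fits. The mixer's tray is at top (215,198), and its knob at (150,194) has its nose to be checked. I'll measure and confirm in a crop.

```bash
python3 - <<'E'
from h import *
C={}
for n in("scene","top"):
    z=np.load(n+"0.npz");C[n]=(z["im"],cloud(n,z["d"]))
def near(n,xy,r,z0,z1):
    P=C[n][1].reshape(-1,3);return P[(np.hypot(*(P[:,:2]-xy).T)<r)&(P[:,2]>z0)&(P[:,2]<z1)]
for nm,pt,ps in (("tall",(381,232),(222,146)),("red",(421,237),(196,130)),("sqa",(303,243),(293,192)),("sqb",(331,181),(216,217)),("tray",(215,198),(350,266)),("knob",(150,194),(432,300))):
    for n,p in(("top",pt),("scene",ps)):
        c=C[n][1][p[1],p[0]]
        P=near(n,c[:2],45,c[2]-5,c[2]+5)
        (cx,cy),r=cv2.minEnclosingCircle(P[:,:2].astype(np.float32))
        print(nm,n,c.round(),"top mean",P.mean(0).round(1),"circ",round(cx,1),round(cy,1),round(r,1),len(P))
# mixer top
for n in C:
    c=C["top"][1][197,183];P=near(n,c[:2],220,63,76)
    print(n,c.round(),cv2.minAreaRect(P[:,:2].astype(np.float32)),np.median(P[:,2]))
    for z0,z1 in ((110,140),(122,140)):
        k=C["top"][1][194,150];B=near(n,k[:2],60,z0,z1);print("bar",cv2.minAreaRect(B[:,:2].astype(np.float32)),np.percentile(B[:,2],[50,95]),len(B))
a=cv2.resize(C["scene"][0][110:260,170:320],(450,450),interpolation=3)
b=cv2.resize(C["top"][0][155:245,110:200],(350,450),interpolation=3)
b=cv2.resize(C["top"][0][160:235,120:180],(350,450),interpolation=3)
cv2.imwrite("pics/crop1.png",np.hstack([a,b])[...,::-1])
E
```

```text
tall top [ 470. -350.  121.] top mean [ 467.9 -357.6  120.2] circ 468.4 -357.7 27.6 319
tall scene [ 472. -352.  120.] top mean [ 470.2 -354.8  119.5] circ 469.1 -357.4 29.1 262
red top [ 455. -451.  121.] top mean [ 456.1 -464.3  120.2] circ 455.8 -464.8 27.2 322
red scene [ 463. -450.  121.] top mean [ 457.  -461.8  119.7] circ 454.5 -462.4 29.4 213
sqa top [ 450. -154.   68.] top mean [ 448.1 -155.9   69.6] circ 448.3 -156.6 27.4 273
sqa scene [ 452. -153.   70.] top mean [ 449.7 -153.6   69.8] circ 446.8 -156.0 28.8 308
sqb top [ 323.  -79. 1429.] top mean [ 322.8  -79.  1428.6] circ 322.8 -79.0 0.0 965
sqb scene [ 621. -231.   62.] top mean [ 617.  -233.8   62. ] circ 616.3 -234.9 31.3 383
tray top [573.  76.  75.] top mean [573.3  76.7  77. ] circ 572.6 76.3 44.5 516
tray scene [573.  77.  79.] top mean [571.9  76.3  79. ] circ 573.5 76.9 44.9 1220
knob top [577. 235. 128.] top mean [581.7 245.  129.7] circ 581.3 247.1 37.4 156
knob scene [600. 246. 134.] top mean [587.9 246.5 131.5] circ 586.9 247.4 31.3 355
scene [579. 162.  68.] ((640.1400146484375, 158.15512084960938), (299.7958068847656, 315.1928405761719), 86.3780517578125) 70.48153000971683
bar ((580.3727416992188, 246.77984619140625), (21.37950897216797, 77.82080841064453), 82.5400619506836) [130.72842391 133.2946607 ] 611
bar ((579.7783203125, 246.9212646484375), (21.02135467529297, 76.55933380126953), 82.01290130615234) [131.24286135 133.42801358] 483
top [579. 162.  68.] ((640.7348022460938, 157.5362548828125), (300.46099853515625, 314.4930419921875), 86.69602966308594) 70.48828893416055
bar ((581.2439575195312, 245.6266326904297), (21.37157440185547, 74.3871078491211), 82.42986297607422) [130.47229044 135.94767566] 283
bar ((581.341064453125, 245.6137237548828), (21.37157440185547, 74.19116973876953), 82.42986297607422) [131.24035125 136.02491183] 240
```

View pics/crop1.png

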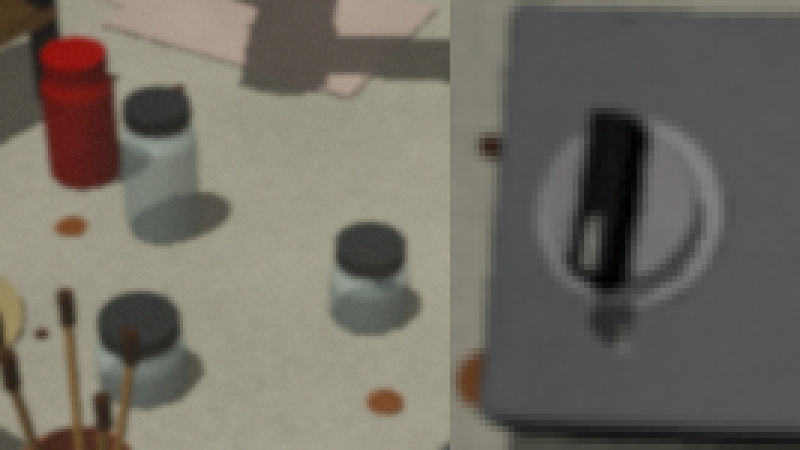

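The crop confirms it: the clear tall jar with dark lid is at scene (222,163), next to the red look-alike. Its top is at z=120 in both views, centred at (469,-357.5). The tray is at (573,76.5) with its floor around 77–79. The knob axis is about (584,246), with the nose about 4° clockwise from the mixer's -x, so it is in the off position. I'll grip the jar closing along x, so the fingers stay clear of the red one.

```bash
python3 -m creep '{"translation":[[3.2,2.9,0],[6.5,5.8,0],[9.7,8.7,0],[13,11.6,0],[16.2,14.5,0],[19.5,17.4,0],[22.7,20.3,0],[25.9,23.1,0]],"delta_rot":[[0,0,9],[0,0,18],[0,0,27],[0,0,36],[0,0,45],[0,0,54],[0,0,63],[0,0,70]],"hand":[8.54,8.54,8.54,8.54,8.54,8.54,8.54,8.54]}'
python3 -m creep '{"translation":[[0,0,-1],[0,0,-1]],"delta_rot":[[0,0,0],[0,0,0]],"hand":[8.54,8.54]}'
python3 -c "
from h import *
s=read_state();print(s['joints'],s['position'],R.from_quat(s['ee_rot']).as_matrix().round(3),s['contact_force'])
im,d=get_image('scene');cv2.imwrite('pics/s1.png',cv2.resize(im[60:260,120:380],(780,600))[...,::-1])"
```

```text
clock: 1.1
position: [469.2, -356.5, 230.9]
ee_rot: [-0.706, 0.708, 0.0, -0.0]
contact_force: [0.3, -0.4, -0.3]
gripper_width: 85.2
grasp_force: 0.0
clock: 1.35
position: [467.5, -357.4, 219.7]
ee_rot: [-0.704, 0.71, 0.002, -0.001]
contact_force: [-0.1, -0.3, -0.1]
gripper_width: 85.3
grasp_force: 0.0
[-3.77884254e-01  3.32890201e-01 -1.00117526e-01 -4.60443026e-04
 -1.14130129e+00  3.70131311e-01] [ 467.51694313 -357.38226235  219.73463161] [[-0.008 -1.    -0.003]
 [-1.     0.008  0.002]
 [-0.002  0.003 -1.   ]] [-0.0693179  -0.2739943  -0.05399828]
```

View pics/s1.png

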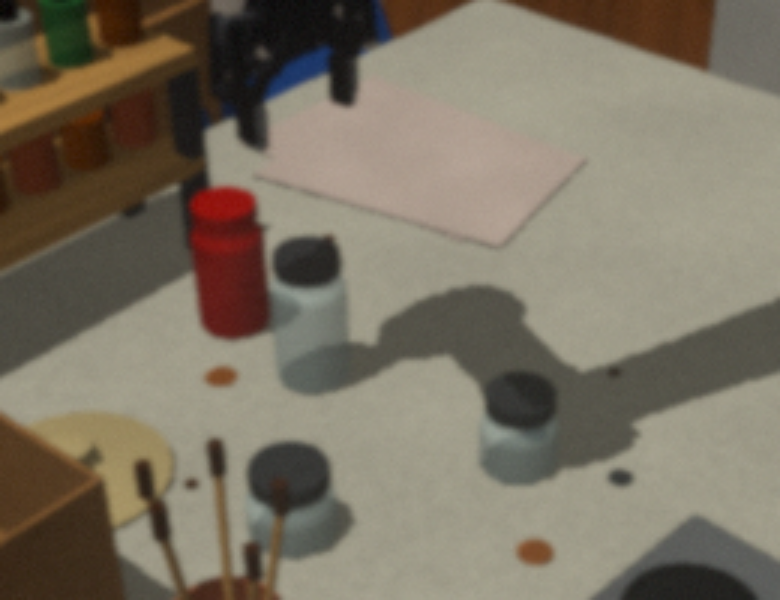

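The picture shows the open fingers at crop (250,130) and (345,95), above the tall jar's lid at (305,260) with clearance from the red jar. Next: descend, grip, lift slightly.

```bash
python3 -m creep '{"translation":[[0,0,-3],[0.1,0,-6],[0.1,0,-9],[0.1,0,-12],[0.1,0,-14.5],[0.1,0,-16.2],[0.1,0,-16.2],[0.1,0,-16.2]],"delta_rot":[[0,0,0],[0,0,0],[0,0,0],[0,0,0],[0,0,0],[0,0,0],[0,0,0],[0,0,0]],"hand":[8.54,8.54,8.54,8.54,8.54,8.54,8.54,8.54]}'
python3 -m creep '{"translation":[[0,0,0],[0,0,0],[0,0,0],[0,0,0],[0,0,0],[0,0,0]],"delta_rot":[[0,0,0],[0,0,0],[0,0,0],[0,0,0],[0,0,0],[0,0,0]],"hand":[5,5,5,5,5,5]}'
```

```text
clock: 2.4
position: [470.1, -358.5, 60.4]
ee_rot: [-0.704, 0.71, -0.001, 0.0]
contact_force: [-0.0, -0.3, 0.1]
gripper_width: 85.4
grasp_force: 0.0
clock: 3.15
position: [469.2, -358.1, 60.9]
ee_rot: [-0.705, 0.71, -0.0, -0.0]
contact_force: [-2.2, 0.1, 5.2]
gripper_width: 60.5
grasp_force: 63.2
```

```bash
python3 -m creep '{"translation":[[0,0,1.5],[0,0,4],[0,0,7],[0,0,10],[0,0,12],[0,0,12]],"delta_rot":[[0,0,0],[0,0,0],[0,0,0],[0,0,0],[0,0,0],[0,0,0]],"hand":[5,5,5,5,5,5]}'
python3 -m creep '{"translation":[[0.5,2,0],[1.2,5,0],[2,8.5,0],[2.9,12,0],[3.8,16,0],[4.7,19.5,0],[5.5,23,0],[6.4,26.5,0]],"delta_rot":[[0,0,0],[0,0,0],[0,0,0],[0,0,0],[0,0,0],[0,0,0],[0,0,0],[0,0,0]],"hand":[5,5,5,5,5,5,5,5]}'
python3 -m creep '{"translation":[[0.8,3.5,0],[1.6,6.7,0],[2.4,10,0],[3.1,13,0],[3.6,15,0],[4.0,16.9,0],[4.0,16.9,0],[4.0,16.9,0]],"delta_rot":[[0,0,0],[0,0,0],[0,0,0],[0,0,0],[0,0,0],[0,0,0],[0,0,0],[0,0,0]],"hand":[5,5,5,5,5,5,5,5]}'
python3 - <<'E'
from h import *
s=read_state();print(s['position'],s['joints'])
for n in("top","scene"):
    im,d=get_image(n);P=cloud(n,d).reshape(-1,3)
    for z0,z1 in((74,90),):
        m=(np.hypot(P[:,0]-573,P[:,1]-76.5)<55)&(P[:,2]>82)&(P[:,2]<90);print(n,"rim",cv2.minEnclosingCircle(P[m][:,:2].astype(np.float32)),m.sum())
    np.savez(n+"2.npz",im=im,d=d)
    cv2.imwrite("pics/%s2.png"%n,cv2.resize(im[140:400,180:500] if n=="scene" else im[120:250,100:260],(700,569))[...,::-1])
E
```

```text
clock: 3.9
position: [470.4, -358.0, 181.3]
ee_rot: [-0.705, 0.71, -0.002, 0.001]
contact_force: [0.2, -0.9, -4.8]
gripper_width: 60.5
grasp_force: 65.4
clock: 4.9
position: [532.5, -90.6, 177.9]
ee_rot: [-0.705, 0.71, 0.001, -0.001]
contact_force: [-0.2, 0.3, -3.8]
gripper_width: 60.3
grasp_force: 65.3
clock: 5.9
position: [573.1, 75.8, 179.0]
ee_rot: [-0.704, 0.71, 0.0, -0.0]
contact_force: [-0.0, 0.7, -3.8]
gripper_width: 60.1
grasp_force: 65.3
[573.10315277  75.80265485 179.0485301 ] [ 4.11539612e-01  3.48449232e-01 -1.85837567e-01 -7.94602600e-05
 -1.03756027e+00 -4.19190637e-01]
top rim ((572.9234008789062, 75.56425476074219), 45.33348083496094) 100
scene rim ((573.9664306640625, 78.46871948242188), 46.38909912109375) 241
```

View pics/scene2.png

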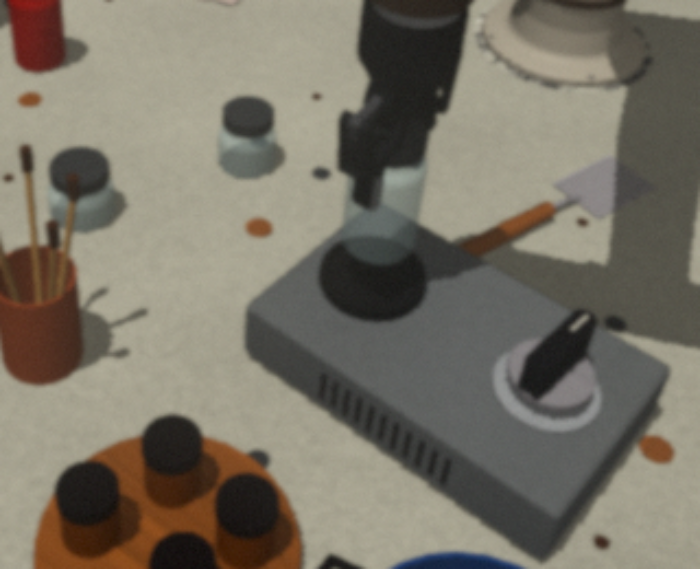

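The jar hangs upright over the tray (crop 372,280) at tray centre (573,76). I'll lower it 42 mm and check the contact force.

```bash
python3 -m creep '{"translation":[[0,0.05,-1],[0,0.05,-2],[0,0.05,-3],[0,0.05,-3.6],[0,0.05,-4],[0,0.05,-4.2],[0,0.05,-4.2]],"delta_rot":[[0,0,0],[0,0,0],[0,0,0],[0,0,0],[0,0,0],[0,0,0],[0,0,0]],"hand":[5,5,5,5,5,5,5]}'
```

```text
clock: 6.88
position: [573.4, 76.6, 138.9]
ee_rot: [-0.705, 0.709, -0.0, 0.0]
contact_force: [-4.0, 0.7, 6.6]
gripper_width: 60.3
grasp_force: 66.1
```

It is on the floor, since the force is now +6.6 N. Release, go up and check.

```bash
python3 -m creep '{"translation":[[0,0,0],[0,0,0],[0,0,0],[0,0,0],[0,0,0]],"delta_rot":[[0,0,0],[0,0,0],[0,0,0],[0,0,0],[0,0,0]],"hand":[7,8.54,8.54,8.54,8.54]}'
python3 -m creep '{"translation":[[0,0,2],[0,0,5],[0,0,8],[0,0,11],[0,0,13],[0,0,13]],"delta_rot":[[0,0,0],[0,0,0],[0,0,0],[0,0,0],[0,0,0],[0,0,0]],"hand":[8.54,8.54,8.54,8.54,8.54,8.54]}'
python3 - <<'E'
from h import *
s=read_state();print(s['position'],s['contact_force'])
im,d=get_image("scene");P=cloud("scene",d).reshape(-1,3)
m=(np.hypot(P[:,0]-573,P[:,1]-76.5)<55)&(P[:,2]>185)&(P[:,2]<203);print(cv2.minEnclosingCircle(P[m][:,:2].astype(np.float32)),m.sum(),np.percentile(P[m][:,2],[5,50,95]))
cv2.imwrite("pics/s3.png",cv2.resize(im[140:400,180:500],(700,569))[...,::-1])
E
```

```text
clock: 7.5
position: [573.6, 76.7, 137.3]
ee_rot: [-0.705, 0.71, -0.0, 0.0]
contact_force: [0.6, 0.3, 0.7]
gripper_width: 85.2
grasp_force: 0.0
clock: 8.25
position: [574.3, 76.9, 269.0]
ee_rot: [-0.705, 0.71, -0.001, 0.002]
contact_force: [0.1, -0.2, -0.4]
gripper_width: 85.6
grasp_force: 0.0
[574.25479586  76.92722677 268.97040436] [ 0.08013917 -0.18866789 -0.40914311]
((571.9527587890625, 76.86145782470703), 29.189577102661133) 656 [187.82766348 197.95719322 199.92585157]
```

View pics/s3.png

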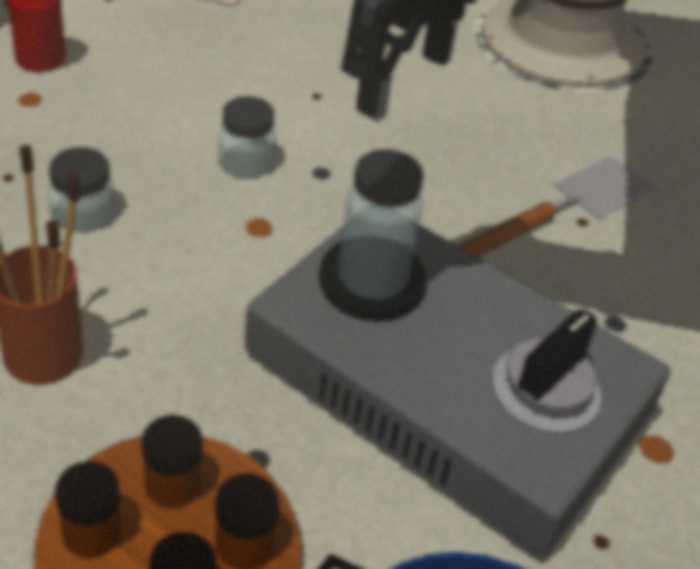

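The jar stands upright in the tray: lid at crop (388,175), top at z=198, centre (572,77). The knob is untouched. Now I'll move over the knob with the fingers across the bar and check alignment.

```bash
python3 -m creep '{"translation":[[0.1,2,0],[0.3,4,0],[0.4,6,0],[0.5,8.5,0],[0.6,11,0],[0.8,13.5,0],[0.9,15.5,0],[1,16.9,0]],"delta_rot":[[0,0,10.4],[0,0,20.8],[0,0,31],[0,0,41.5],[0,0,52],[0,0,62],[0,0,72.5],[0,0,83]],"hand":[7,6,6,6,6,6,6,6]}'
python3 -m creep '{"translation":[[0,0,-3],[0,0,-6],[0,0,-9],[0,0,-11],[0,0,-11]],"delta_rot":[[0,0,0],[0,0,0],[0,0,0],[0,0,0],[0,0,0]],"hand":[6,6,6,6,6]}'
python3 - <<'E'
from h import *
s=read_state();print(s['position'],s['contact_force'],s['joints']);M=R.from_quat(s['ee_rot']).as_matrix();print(np.degrees(np.arctan2(M[1,1],M[0,1])))
im,d=get_image("scene")
cv2.imwrite("pics/s4.png",cv2.resize(im[200:380,340:540],(650,585))[...,::-1])
E
```

```text
clock: 9.3
position: [582.8, 246.4, 265.0]
ee_rot: [0.998, -0.061, -0.002, 0.001]
contact_force: [0.3, -0.0, -0.8]
gripper_width: 60.2
grasp_force: 0.0
clock: 9.93
position: [581.8, 244.6, 153.8]
ee_rot: [0.998, -0.065, -0.003, 0.002]
contact_force: [0.2, -0.1, -0.2]
gripper_width: 60.0
grasp_force: 0.0
[581.7994953 244.624262  153.8138327] [ 0.24833788 -0.07273938 -0.15410888] [ 6.53705328e-01  4.58774145e-01 -7.74201416e-02 -7.02763163e-04
 -1.04164036e+00  7.87657277e-01]
-97.4357506240991
```

View pics/s4.png

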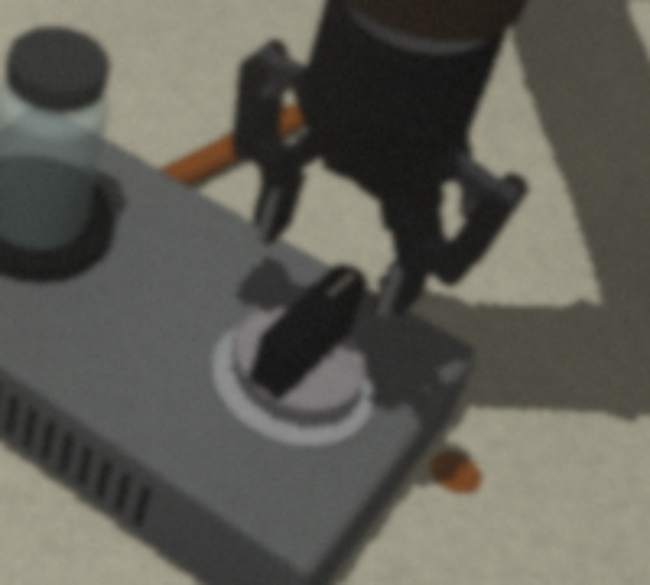

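The fingers (crop 275,215 and 400,290) straddle the bar (310,330). Descend and pinch.

```bash
python3 -m creep '{"translation":[[0.05,0.05,-2],[0.05,0.05,-4],[0.05,0.05,-5.2],[0.05,0.05,-5.4],[0.05,0.05,-5.4]],"delta_rot":[[0,0,0],[0,0,0],[0,0,0],[0,0,0],[0,0,0]],"hand":[6,6,6,6,6]}'
python3 -m creep '{"translation":[[0,0,0],[0,0,0],[0,0,0],[0,0,0],[0,0,0],[0,0,0]],"delta_rot":[[0,0,0],[0,0,0],[0,0,0],[0,0,0],[0,0,0],[0,0,0]],"hand":[1,1,1,1,1,1]}'
python3 -c "
from bench import *
s=read_state();print(s['position'],s['contact_force'],s['wrist_torque'])"
```

```text
clock: 10.6
position: [584.5, 246.5, 104.1]
ee_rot: [0.998, -0.065, 0.001, -0.0]
contact_force: [0.3, -0.3, -0.3]
gripper_width: 59.9
grasp_force: 0.0
clock: 11.35
position: [584.0, 244.7, 104.4]
ee_rot: [0.998, -0.065, -0.0, 0.001]
contact_force: [-1.1, -5.0, 4.8]
gripper_width: 18.4
grasp_force: 61.7
[583.98266623 244.6939638  104.35361983] [-1.05981402 -4.9640487   4.81271351] [-1.38162157  0.20555131  0.01303395]
```

Pinched (18.4 mm). Push down 9 mm.

```bash
python3 -m creep '{"translation":[[0,0,-0.3],[0,0,-0.6],[0,0,-0.9],[0,0,-0.9]],"delta_rot":[[0,0,0],[0,0,0],[0,0,0],[0,0,0]],"hand":[1,1,1,1]}'
python3 -c "
from bench import *
s=read_state();print(s['position'],s['contact_force'],s['wrist_torque'])"
```

```text
clock: 11.85
position: [584.1, 244.7, 96.4]
ee_rot: [0.998, -0.065, 0.0, 0.001]
contact_force: [-2.3, -4.8, 10.4]
gripper_width: 19.1
grasp_force: 62.4
[584.0858493  244.70577836  96.40371597] [-2.26466249 -4.84014798 10.39737514] [-1.53366041  0.82959276  0.00734598]
```

```bash
python3 -m creep '{"translation":[[0,0,-0.2],[0,0,-0.2]],"delta_rot":[[0,0,0],[0,0,0]],"hand":[1,1]}'
python3 -m creep '{"translation":[[0,0,0],[0,0,0],[0,0,0],[0,0,0]],"delta_rot":[[0,0,-8],[0,0,-16],[0,0,-24],[0,0,-24]],"hand":[1,1,1,1]}'
python3 -c "
from bench import *
s=read_state();print(s['position'],s['contact_force'],s['wrist_torque'],s['joints'])"
```

```text
clock: 12.1
position: [584.1, 244.7, 94.7]
ee_rot: [0.998, -0.065, 0.0, 0.001]
contact_force: [-3.6, -5.9, 10.2]
gripper_width: 19.0
grasp_force: 62.5
clock: 12.6
position: [584.1, 244.5, 94.8]
ee_rot: [0.963, -0.271, 0.0, 0.001]
contact_force: [-2.6, -6.0, 11.0]
gripper_width: 19.1
grasp_force: 62.6
[584.07058047 244.45216801  94.82941184] [-2.61326044 -5.98982534 11.04629709] [-1.78526312  0.8591381  -0.02295227] [ 0.65251649  0.51829271 -0.14319436  0.00259203 -0.9107617   0.36777342]
```

Turning freely. Relieve the side force and turn 72° further, to about 1.75 rad, just before the notch range.

```bash
python3 -m creep '{"translation":[[-0.05,-0.1,0],[-0.05,-0.1,0],[-0.05,-0.1,0],[-0.05,-0.1,0],[-0.05,-0.1,0],[-0.05,-0.1,0],[-0.05,-0.1,0],[-0.05,-0.1,0]],"delta_rot":[[0,0,-10],[0,0,-20],[0,0,-30],[0,0,-40],[0,0,-50],[0,0,-60],[0,0,-70],[0,0,-72]],"hand":[1,1,1,1,1,1,1,1]}'
cat > st.py <<'E'
from h import *
s=read_state();M=R.from_quat(s['ee_rot']).as_matrix();y=np.degrees(np.arctan2(M[1,1],M[0,1]))
print("turn~",round(np.radians((-97.6-y)%360)+.07,3),s['position'].round(1),s['contact_force'].round(1),s['wrist_torque'].round(2),s['gripper_width'].round(1))
E
python3 st.py
```

```text
clock: 13.6
position: [583.5, 243.9, 94.9]
ee_rot: [-0.619, 0.785, -0.001, -0.0]
contact_force: [-2.6, -5.4, 10.7]
gripper_width: 18.8
grasp_force: 62.6Traceback (most recent call last):
  File "st.py", line 3, in <module>
    print("turn~",round(np.radians((-97.6-y)%360)+.07,3),s['position'].round(1),s['contact_force'].round(1),s['wrist_torque'].round(2),s['gripper_width'].round(1))
                                                                                                                                       ^^^^^^^^^^^^^^^^^^^^^^^^
AttributeError: 'float' object has no attribute 'round'
```

```bash
sed -i "s/s\['gripper_width'\].round(1)/s['gripper_width']/" st.py; python3 st.py
python3 -m creep '{"translation":[[0,0,0.3],[0,0,0.5],[0,0,0.5]],"delta_rot":[[0,0,0],[0,0,0],[0,0,0]],"hand":[1,1,1]}'; python3 st.py
python3 -m creep '{"translation":[[0,0,0],[0,0,0]],"delta_rot":[[0,0,-5],[0,0,-5]],"hand":[1,1]}'; python3 st.py
```

```text
turn~ 1.744 [583.5 243.9  94.9] [-2.6 -5.4 10.7] [-1.55  1.02  0.  ] 18.83019604783308
clock: 13.98
position: [583.5, 243.9, 98.5]
ee_rot: [-0.62, 0.785, -0.001, -0.001]
contact_force: [-1.7, -5.1, 7.5]
gripper_width: 18.6
grasp_force: 62.0
turn~ 1.742 [583.5 243.9  98.5] [-1.7 -5.1  7.5] [-1.68  0.42 -0.02] 18.588673235443878
clock: 14.22
position: [583.5, 243.9, 98.5]
ee_rot: [-0.585, 0.811, -0.001, -0.001]
contact_force: [-2.2, -5.3, 7.4]
gripper_width: 19.0
grasp_force: 62.2
turn~ 1.83 [583.5 243.9  98.5] [-2.2 -5.3  7.4] [-1.72  0.44 -0.04] 19.002158281939778
```

At the 6 mm track. Raise the command 1 mm so the track takes the load, then step on.

```bash
python3 -m creep '{"translation":[[0,0,0.1],[0,0,0.1]],"delta_rot":[[0,0,0],[0,0,0]],"hand":[1,1]}' >/dev/null; python3 st.py
python3 -m creep '{"translation":[[0,0,0],[0,0,0]],"delta_rot":[[0,0,-5],[0,0,-5]],"hand":[1,1]}'>/dev/null; python3 st.py
```

```text
turn~ 1.83 [583.5 244.   98.6] [ 0.6 -5.3  3.9] [-1.72 -0.02 -0.05] 18.80852425497291
turn~ 1.918 [583.4 244.   98.6] [-0.9 -4.8  3.8] [-1.73 -0.01 -0.17] 19.073754143698295
```

```bash
python3 -m creep '{"translation":[[0,0,0],[0,0,0]],"delta_rot":[[0,0,-5],[0,0,-5]],"hand":[1,1]}'>/dev/null; python3 st.py
```

```text
turn~ 2.005 [583.3 244.   98.6] [-1.  -5.8  3.7] [-1.7   0.08 -0.07] 19.18563973035021
```

```bash
python3 -m creep '{"translation":[[0,0,0],[0,0,0]],"delta_rot":[[0,0,-5],[0,0,-5]],"hand":[1,1]}'>/dev/null; python3 st.py
python3 -m creep '{"translation":[[0,0,0],[0,0,0]],"delta_rot":[[0,0,-4],[0,0,-4]],"hand":[1,1]}'>/dev/null; python3 st.py
```

```text
turn~ 2.092 [583.3 244.   98.6] [-0.8 -5.1  4. ] [-1.69  0.08 -0.12] 19.151591053456936
turn~ 2.162 [583.3 244.   98.6] [-1.1 -4.5  4.2] [-1.69  0.11 -0.06] 19.19773453605455
```

```bash
python3 -m creep '{"translation":[[0,0,0],[0,0,0]],"delta_rot":[[0,0,-5],[0,0,-5]],"hand":[1,1]}'>/dev/null; python3 st.py
python3 -m creep '{"translation":[[0,0,0],[0,0,0]],"delta_rot":[[0,0,-4],[0,0,-4]],"hand":[1,1]}'>/dev/null; python3 st.py
```

```text
turn~ 2.249 [583.2 244.   98.6] [-0.9 -5.3  4.3] [-1.66  0.12 -0.06] 19.179598127107482
turn~ 2.319 [583.2 244.   98.6] [-1.1 -5.4  4. ] [-1.71  0.22 -0.07] 19.03405987236432
```

```bash
python3 -m creep '{"translation":[[0,0,0],[0,0,0]],"delta_rot":[[0,0,-5],[0,0,-5]],"hand":[1,1]}'>/dev/null; python3 st.py
python3 -m creep '{"translation":[[0,0,0],[0,0,0]],"delta_rot":[[0,0,-4],[0,0,-4]],"hand":[1,1]}'>/dev/null; python3 st.py
```

```text
turn~ 2.406 [583.2 244.   98.6] [-1.9 -4.7  4.5] [-1.71  0.26 -0.09] 18.916495941631965
turn~ 2.475 [583.1 244.   98.6] [-1.6 -4.8  4.6] [-1.72  0.3  -0.08] 18.998996440842784
```

```bash
python3 -m creep '{"translation":[[0,0,0],[0,0,0]],"delta_rot":[[0,0,-5],[0,0,-5]],"hand":[1,1]}'>/dev/null; python3 st.py
python3 -m creep '{"translation":[[0,0,0],[0,0,0]],"delta_rot":[[0,0,-4],[0,0,-4]],"hand":[1,1]}'>/dev/null; python3 st.py
```

```text
turn~ 2.563 [583.1 244.1  98.9] [-1.7 -4.9  6.1] [-1.64  0.53  0.  ] 19.3407119076827
turn~ 2.632 [583.  244.1  99.5] [-3.5 -5.4  8.1] [-1.66  0.93 -0.04] 19.04401678306821
```

It rises (98.6 → 99.5, force back to the spring's 8 N), so this is the notch. Ease up.

```bash
python3 -m creep '{"translation":[[0,0,0.2],[0,0,0.3],[0,0,0.3]],"delta_rot":[[0,0,0],[0,0,0],[0,0,0]],"hand":[1,1,1]}'>/dev/null; python3 st.py
python3 -m creep '{"translation":[[0,0,0.1],[0,0,0.2],[0,0,0.2]],"delta_rot":[[0,0,0],[0,0,0],[0,0,0]],"hand":[1,1,1]}'>/dev/null; python3 st.py
```

```text
turn~ 2.632 [583.  244.1 102.3] [-2.1 -4.2  7. ] [-1.65  0.74  0.02] 18.78488184772967
turn~ 2.632 [583.  244.1 104.1] [-3.  -5.3  6.5] [-1.62  0.62 -0.07] 19.139957161033298
```

It has sprung up to 104.1. Release and retreat straight up, then check.

```bash
python3 -m creep '{"translation":[[0,0,0],[0,0,0],[0,0,0],[0,0,0]],"delta_rot":[[0,0,0],[0,0,0],[0,0,0],[0,0,0]],"hand":[4,6,6,6]}'
python3 -m creep '{"translation":[[0,0,2],[0,0,5],[0,0,8],[0,0,12],[0,0,16],[0,0,18],[0,0,18]],"delta_rot":[[0,0,0],[0,0,0],[0,0,0],[0,0,0],[0,0,0],[0,0,0],[0,0,0]],"hand":[6,6,6,6,6,6,6]}'
python3 - <<'E'
from h import *
im,d=get_image("scene");P=cloud("scene",d).reshape(-1,3)
m=(np.hypot(P[:,0]-573,P[:,1]-76.5)<55)&(P[:,2]>185)&(P[:,2]<203);print("lid",cv2.minEnclosingCircle(P[m][:,:2].astype(np.float32)),np.percentile(P[m][:,2],[5,50,95]))
m=(np.hypot(P[:,0]-583,P[:,1]-245)<50)&(P[:,2]>110)&(P[:,2]<150);print("bar",cv2.minAreaRect(P[m][:,:2].astype(np.float32)),np.percentile(P[m][:,2],[50,95]))
cv2.imwrite("pics/s5.png",cv2.resize(im[140:400,180:500],(700,569))[...,::-1])
E
```

```text
clock: 18.23
position: [583.5, 245.5, 103.1]
ee_rot: [-0.222, 0.975, 0.0, -0.0]
contact_force: [0.3, 0.2, -1.1]
gripper_width: 59.9
grasp_force: 0.0
clock: 19.1
position: [584.1, 245.7, 285.2]
ee_rot: [-0.221, 0.975, 0.001, 0.002]
contact_force: [0.1, 0.3, -1.4]
gripper_width: 60.4
grasp_force: 0.0
lid ((572.0820922851562, 76.4293212890625), 29.178096771240234) [187.66311973 197.95494395 199.79836072]
bar ((586.7674560546875, 248.21629333496094), (75.26105499267578, 20.528823852539062), 25.45862579345703) [130.90489448 133.06201318]
```

View pics/s5.png

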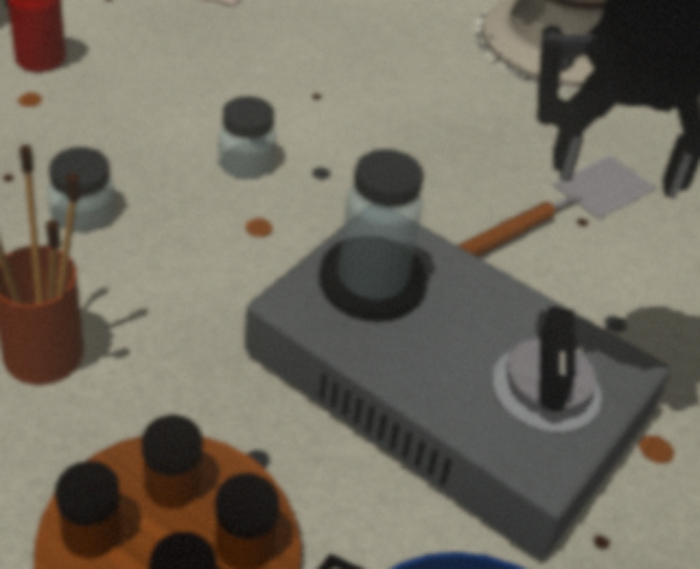

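The bar top is back at 131 mm, the same as at the start, with the nose turned to crop (562,365). The jar stands upright in the tray (388,175), the squat jars are unmoved, and the gripper is clear.

```bash
python3 -c "
from bench import *
print(job_done())"
```

```text
the job is handed in; nothing more can be done
None
```

The job is handed in, with no verdict returned: the tall jar stands upright in the tray within about 1 mm of its centre, the knob sits fully up in the run notch at about 2.63 rad, and the squat jars are unmoved.

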